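Load the proofing press and close its interlocked guard

TASK

Push the carved printing block up the infeed ramp of the proofing press, sliding it and not lifting it off, and leave it resting flat against the stop at the top. Then stand the loose guard gate on the level apron at the foot of the ramp and slide its steel tongue straight into the slot of the interlock switch until it is fully home; let go. Leave the ink tin, the brush mug and the pastel stick where they are.

Things in the scene. Friction and masses are not known exactly. Their poses are not given: they have to be found in the camera images.
- press: Fixed grey and steel block proofing press. Origin on the table; +x up the ramp, z up, +y the switch side. Level apron: top z=12 mm, x -165 to -25, y -85 to 87, open at its -x end. Roller frame beyond the stop: x 180 to 310, y -109 to 109, 150 tall. Black interlock switch box on the apron: x -95 to -55, y 45 to 87, top z=58; slot in its face towards -y.
- ramp_foot (a point): Middle of the line where the level apron turns into the ramp; press frame x=-30, y=0, z=12 mm. The ramp rises along +x at 8 degrees to the stop. Side guides 76 mm apart, 16 mm tall, run along it, with flared entries (75 widening to 102 mm apart, top z=31) at x -28 to 14.
- stop_foot (a point): Middle of the line where the stop's face meets the ramp; press frame x=148, y=0, z=37 mm. The stop is a fixed steel plate across the ramp, square to it, 22 mm tall.
- slot_mouth (a point): Centre of the switch's slot at the plane of the switch's face; press frame x=-75, y=45, z=32 mm. The slot runs level along the press's +y: 20 mm wide (x), 8 mm high, 30 mm deep; flared mouth, 30 by 18 mm narrowing over the first 6 mm. No spring or detent.
- block: Loose printing block: wood faced with grey lino with black strokes, 70 (its x) by 60 (y) by 22 mm tall, 60 to 130 g. Origin at the centre of its underside, z up. Starts level on the apron, its +x roughly up the ramp; friction holds it on the ramp when left.
- block_front (a point): Middle of the block's lower front edge (35 mm along its +x from its origin, at the underside): this edge goes against the foot of the stop.
- guard: Loose guard gate standing on the table, 140 to 280 g. Origin at the centre of its underside, z up. Base flange 44 (x) by 110 (y) by 5 mm; rail above it 16 thick (x), 110 long, to z=30; black upright grip on the rail's middle, 16 thick (x), 46 long (y), z=30 to 66; clear 6 mm panels beside it to z=60. When home its axes are parallel to the press's and its +y end meets the switch's face.
- tongue_tip (a point): Tip of the flat steel tongue that sticks out 24 mm from the guard's +y end (y=55): guard frame x=0, y=79, z=20 mm. Tongue 16 mm wide (x), 4 thick, last 6 mm only 11 wide; level with the slot when the guard stands on the apron. Fully home, the tip is 24 mm past slot_mouth along the press's +y.
- ink_tin: Bystander: closed tin, 72 mm across, 60 mm tall. Origin at the centre of its underside.
- brush_mug: Bystander: white pot 76 mm across, 90 mm tall, brushes standing in it to 170 mm. Origin at the centre of its underside.
- pastel: Bystander: dark red pastel stick 75 by 12 by 12 mm lying on the table. Origin at the centre of its underside.
Mind the look-alikes: they are no part of the job. Leave any blue look-alike of the guard alone. Of the things that look like the block, the middle-sized one is meant.

How it is judged:
By the outcome, as a careful person would: the job done as asked, in the order asked, and still so for the second after the job is handed in, with the robot touching nothing.
It also fails if it takes over 64 s, if anything falls off the work surface, if the arm or the gripper's body presses on something with over 40 N, if the wrist force passes 120 N, or if a joint passes its speed limit or range.

ROBOT

A 6-joint arm with a two-finger parallel gripper is mounted at the origin on the work surface. World frame = base frame: x ahead of the robot, y to its left, z up, the work surface at z = 0. Lengths are in m, angles in degrees, forces in N, time in s.
With the tool pointing down it reaches from about 0.35 to 0.925 m from the base axis. Payload 6.4 kg.
Tool frame: the origin (TCP) lies between the finger pads; the fingertips stand 14 mm ahead of it and the grasp point (between the pads) lies 5 mm behind it (tips_ahead is the distance from the TCP to the fingertips, in m); z points along the fingers, y is the direction in which the jaws open and shut (so a half turn about z gives the same grasp; the last joint's range is limited). The gripper opens to 94 mm and grips with 3 to 60 N. Pads are 16 mm wide; open, the fingers measure 119 mm over their backs; the gripper's body (75 mm by 177 mm) begins 78 mm behind the grasp point.
Start: joints at [57.004, 14.043, 89.255, -0, 76.702, -9.975], TCP at [0.254, 0.598, 0.219] pointing down, gripper open.
Joint ranges: [-179.41, 179.41], [-58.25, 129.5], [7.25, 145.43], [-54.29, 234.29], [11.92, 165.04], [-157.13, 157.13]. Speed limits (degrees/s): [147.25, 147.25, 180, 180, 180, 180].

INTERFACE

Orientations are given as a 3x3 rotation matrix whose columns are the frame's x, y, z axes.
In Python, from rig import read_state, get_image, camera_model, job_done, tips_ahead gives the robot as it stands.
- The arm moves only by the shell command python3 -m crank 'ROWS' [FORCE]. ROWS is a JSON object of lists of equal length, an entry for each row: "travel": the shift along the tool's x, y, z in mm, a list of three; "yaw": the turn about the tool's z in degrees; "claw": the closure in counts, from 0 (fully open) to 255 (shut). A call has exactly 8 rows; each row is the pose to reach, as a shift and turn from the pose measured when the call began, along the tool's axes at that moment; what a row does not reach only later rows make up. A row lasts 1/10 s, in which the tool goes at most 50 mm and 8.59 degrees, less where a joint would pass 70% of its speed; a pose out of reach is approached as far as the arm can. A call with a gripper value outside its range is refused whole. The fingers move at their own pace and stop on an object; FORCE is the grip in N (left out, the last holds). Time passes only in rows, so rows that repeat a pose let the fingers close, or fill a call up. It gives the time, the measured TCP pose, the force and the opening at its end, in the units of the state.
- read_state(): the state, without advancing time (a new reading comes with each control period).
- get_image(name): name is "scene" or "top" or "wrist"; returns the picture (384x512x3 uint8, red, green, blue); there is no depth.
- camera_model(name): a dict with "fx", "fy", "cx", "cy" (pixels), "R" (3x3) and "t" (3): a world point X has camera coordinates R X + t; the wrist camera has in their place "mount" (4x4, takes a point from camera to tool coordinates, whose origin is the TCP and whose axes are the flange's). Camera axes: x right, y down, z forward; pixel columns grow to the right and rows downward; lengths in m; the calibration is good to about 2 mm. A picture is of the moment at which its call begins: read the wrist's pose just before it. camera_model takes no time and is no camera call.
- job_done(): hands the job in, once; it reports no verdict.
The state is a dict: "time_s": time; "qpos": joint angles; "joint_velocities": joint speeds; "tau": joint torques, N m; "eef_pos": TCP position; "eef_rot": TCP orientation; "ft_force": force on the tool from outside, world axes, zero at the start; "moment": the same for the moment, N m; "finger_gap": finger opening in m.
Only numpy, scipy, OpenCV 4.12 (cv2) and the standard library are available. Lean on these libraries where they do the work, as an engineer would, in place of code of your own. Each camera call takes 0.05 s, during which the arm holds its last target. There are 200 camera calls.

## Working session

There is one attempt and no reset: what is moved stays moved. The work goes in short steps, Python scripts to look and compute and a shell command to move; the robot and the scene stay as the last step left them, time stands still between calls to the robot, and variables do not carry over. Pictures are saved under pics/ and viewed, about 8 in all and at most 12, crops included, and the job is handed in when it is done.

```bash
ls; mkdir -p pics
python3 - <<'E'
from rig import *
import cv2,numpy as np
s=read_state();print(s['time_s'],s['eef_pos'],np.round(s['eef_rot'],3).tolist(),s['finger_gap'],tips_ahead)
for n in ['scene','top']:
    im=get_image(n);cv2.imwrite(f'pics/{n}0.png',im[:,:,::-1])
    m=camera_model(n);print(n,{k:np.round(v,4).tolist() for k,v in m.items()})
print({k:np.round(v,4).tolist() for k,v in camera_model('wrist').items()})
E
```

```text
pics
0.0 [0.2538713  0.59777793 0.21838998] [[-0.92, 0.391, -0.001], [0.391, 0.92, -0.002], [0.0, -0.002, -1.0]] 0.09409655777799138 0.014
scene {'fx': 370.0094, 'fy': 370.0094, 'cx': 255.6627, 'cy': 195.4754, 'R': [[0.6524, 0.7578, 0.0082], [0.4033, -0.3379, -0.8504], [-0.6417, 0.5581, -0.5261]], 't': [-0.3007, -0.2166, 1.4322]}
top {'fx': 447.6102, 'fy': 447.6102, 'cx': 260.6269, 'cy': 189.0544, 'R': [[-0.0234, -0.9996, -0.0131], [-0.9992, 0.0238, -0.0321], [0.0324, 0.0123, -0.9994]], 't': [-0.0677, 0.5552, 1.075]}
{'fx': 313.0079, 'fy': 313.0079, 'cx': 258.0936, 'cy': 193.0782, 'mount': [[0.0003, -0.9574, -0.2888, 0.085], [1.0, 0.0007, -0.0012, 0.0002], [0.0013, -0.2888, 0.9574, -0.1658], [0.0, 0.0, 0.0, 1.0]]}
```

View pics/top0.png

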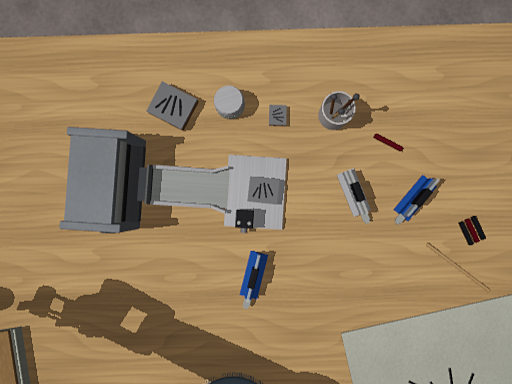

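View pics/scene0.png

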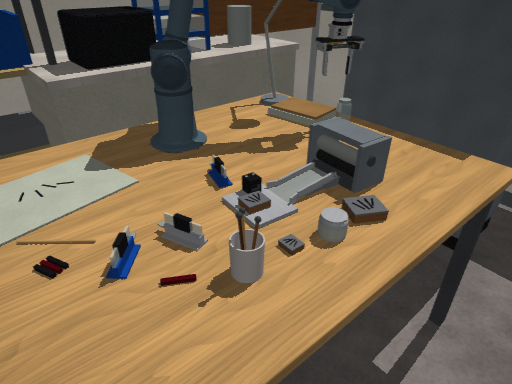

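The top view shows the press (ramp rising towards image left), the block on the apron near (265,190), the switch at (244,217) and the grey guard at (354,194). The blue guards and the large and small blocks are decoys. I'll zoom in to measure.

Run:
```python
import cv2,numpy as np
im=cv2.imread('pics/top0.png')
c=im[145:240,135:385]
cv2.imwrite('pics/c1.png',cv2.resize(im[140:240,130:290],None,fx=5,fy=5,interpolation=cv2.INTER_CUBIC))
a=cv2.resize(im[160:230,325:385],None,fx=8,fy=8,interpolation=cv2.INTER_CUBIC)
cv2.imwrite('pics/c2.png',a)
```

```text
(no output)
```

View pics/c1.png

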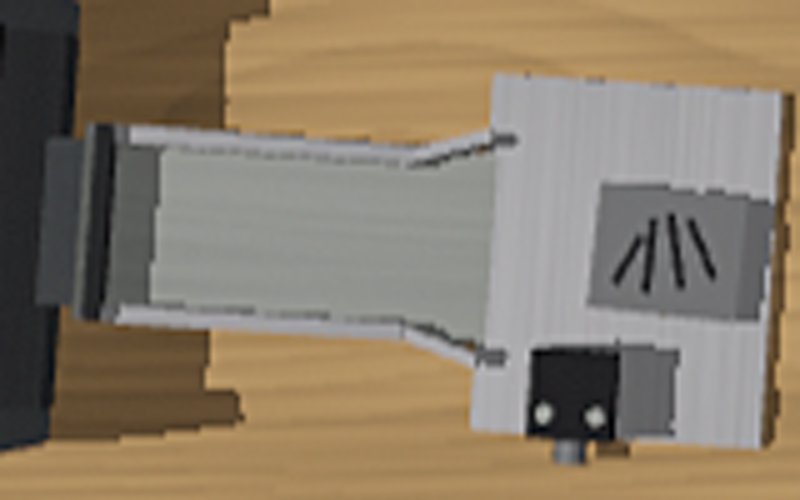

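View pics/c2.png

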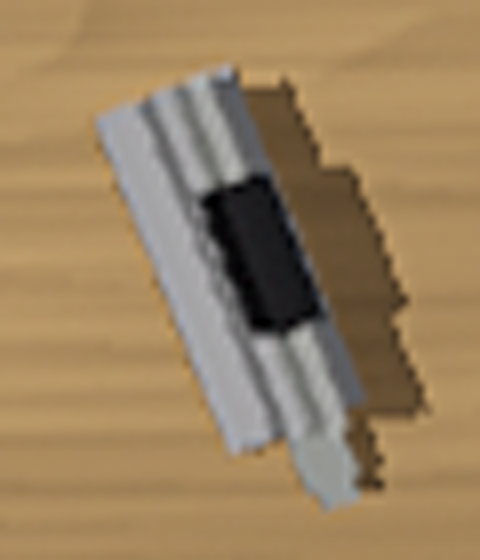

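Press crop: apron corners at about (495,75), (780,92), (765,447) and (472,428), block top at (605,183) to (735,316). Guard crop: flange left edge (100,120)–(235,455), tongue tip about (342,500). Next I fit the planar poses.

```bash
cat > h.py <<'E'
from rig import *
import numpy as np,cv2
from scipy.optimize import least_squares
def proj(cam,P):
    m=camera_model(cam);X=np.asarray(P)@np.array(m['R']).T+m['t']
    return np.c_[m['fx']*X[:,0]/X[:,2]+m['cx'],m['fy']*X[:,1]/X[:,2]+m['cy']]
def w(p,L,z0=0):
    L=np.atleast_2d(L)/1000.;c,s=np.cos(p[2]),np.sin(p[2])
    return np.c_[p[0]+c*L[:,0]-s*L[:,1],p[1]+s*L[:,0]+c*L[:,1],L[:,2]+z0]
def fit(L,uv,g,z0=0,cam='top'):
    r=least_squares(lambda p:(proj(cam,w(p,L,z0))-uv).ravel(),g,x_scale=[.01,.01,.1]);
    print(np.round(r.x[:2],4),round(np.degrees(r.x[2]),2),'res',np.round(r.fun.reshape(-1,2),1).tolist());return r.x
def un(uv,o,s): return (np.array(uv)+.5)/s-.5+np.array(o)
E
python3 - <<'E'
from h import *
A=un([(495,75),(780,92),(765,447),(472,428),(530,349),(617,349),(612,438),(527,433)],(130,140),5)
P=fit([(-25,-85,12),(-165,-85,12),(-165,87,12),(-25,87,12),(-55,45,58),(-95,45,58),(-95,87,58),(-55,87,58)],A,[.55,0,1.57])
B=fit([(35,-30,22),(-35,-30,22),(-35,30,22),(35,30,22)],un([(605,183),(748,192),(735,317),(587,303)],(130,140),5),[.55,0,1.57],.012)
G=fit([(22,-55,5),(22,55,5),(0,79,20),(8,-23,66),(-8,-23,66),(8,23,66)],un([(98,120),(235,455),(342,502),(205,195),(268,178),(258,330)],(325,160),8),[.5,-.2,2.])
np.save('pose.npy',[P,B,G])
print('press pts',w(P,[(-30,0,12),(148,0,37),(-75,45,32),(-75,-34,12)]).round(4))
c,s=np.cos(P[2]),np.sin(P[2]);d=B[:2]-P[:2];print('block in press',(c*d[0]+s*d[1])*1e3,(-s*d[0]+c*d[1])*1e3,np.degrees(B[2]-P[2]))
E
```

```text
[0.5572 0.0275] 85.25 res [[-0.4, -0.5], [0.4, -0.5], [-0.7, -0.3], [-0.2, -0.0], [0.4, -0.7], [0.3, 0.4], [0.2, 0.8], [-0.1, 0.7]]
[ 0.5518 -0.0875] 82.99 res [[-0.7, -0.9], [0.1, 0.2], [0.2, 0.4], [0.3, 0.3]]
[ 0.541 -0.304] 110.87 res [[-1.0, -0.0], [-0.7, 0.1], [-0.4, 0.3], [0.8, -0.5], [-0.6, -1.1], [1.9, 1.2]]
press pts [[ 0.5547 -0.0024  0.012 ]
 [ 0.5694  0.175   0.037 ]
 [ 0.5061 -0.0435  0.032 ]
 [ 0.5848 -0.05    0.012 ]]
block in press -115.10292481465618 -4.198572554179506 -2.2585750609784347
```

```bash
cat >> h.py <<'E'
def tgt(xyz,ydeg):  # world TCP target mm-> travel mm, yaw; ydeg = world angle of tool y
    s=read_state();R=np.array(s['eef_rot']);d=R.T@(np.array(xyz)-s['eef_pos'])*1e3
    a=np.degrees(np.arctan2(R[1,1],R[0,1]));print('travel',d.round(1),'yaw',round(-((ydeg-a+180)%360-180),2))
def inP(xy,P):
    c,s=np.cos(P[2]),np.sin(P[2]);d=np.array(xy)[:2]-P[:2];return np.r_[c*d[0]+s*d[1],-s*d[0]+c*d[1]]*1e3
E
python3 - <<'E'
from h import *
P,B,G=np.load('pose.npy')
tgt(w(P,(-174,-4,110))[0],np.degrees(P[2])-90)
E
```

```text
travel [-560.5 -570.1  109.3] yaw 71.73
```

```bash
python3 -m crank '{"travel":[[-560,-570,0],[-560,-570,0],[-560,-570,0],[-560,-570,0],[-560,-570,0],[-560,-570,0],[-560,-570,0],[-560,-570,0]],"yaw":[72,72,72,72,72,72,72,72],"claw":[187,187,187,187,187,187,187,187]}' 20
python3 - <<'E'
from h import *
P,B,G=np.load('pose.npy')
tgt(w(P,(-174,-4,110))[0],np.degrees(P[2])-90)
E
```

```text
time_s: 0.9
eef_pos: [0.4004, 0.224, 0.2191]
eef_rot: [[0.037, 0.999, -0.001], [0.999, -0.037, -0.001], [-0.001, -0.001, -1.0]]
ft_force: [1.5, -0.0, -1.4]
finger_gap: 0.0335
travel [-364.4  159.9  109.5] yaw 2.64
```

```bash
python3 -m crank '{"travel":[[-364,160,0],[-364,160,0],[-364,160,0],[-364,160,0],[-364,160,0],[-364,160,50],[-364,160,80],[-364,160,80]],"yaw":[2.6,2.6,2.6,2.6,2.6,2.6,2.6,2.6],"claw":[187,187,187,187,187,187,187,187]}'
python3 - <<'E'
from h import *
P,B,G=np.load('pose.npy')
tgt(w(P,(-174,-4,110))[0],np.degrees(P[2])-90)
s=read_state();R=np.array(s['eef_rot']);t=np.array(s['eef_pos']);im=get_image('wrist')
cv2.imwrite('pics/w1.png',cv2.resize(im[:,:,::-1],(768,576)))
np.savez('w1.npz',R=R,t=t)
E
```

```text
time_s: 1.7
eef_pos: [0.541, -0.1316, 0.1497]
eef_rot: [[0.083, 0.997, -0.0], [0.997, -0.083, -0.002], [-0.002, 0.0, -1.0]]
ft_force: [0.4, 0.0, -0.5]
finger_gap: 0.0251
travel [-14.    7.   39.7] yaw 0.0
```

View pics/w1.png

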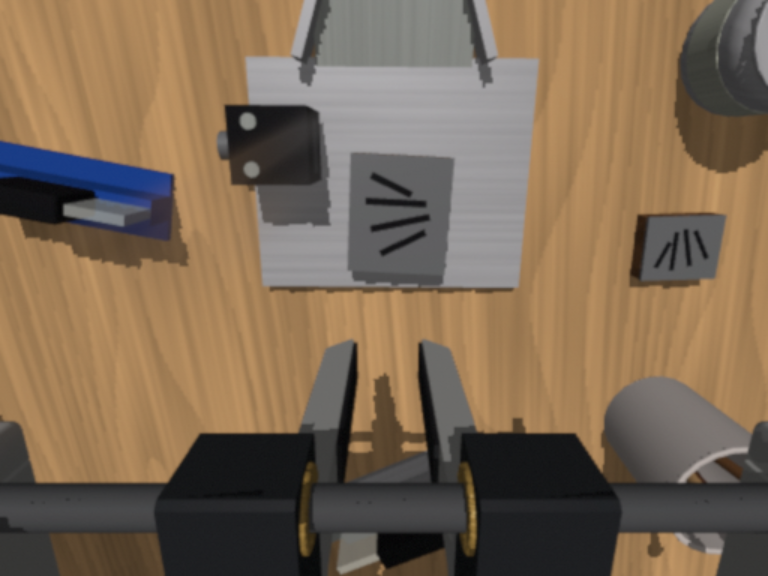

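Wrist view: apron corners at (246,57), (537,58), (520,288) and (264,288), block top at (350,153) to (445,275). The path between the gripper and the block is clear. I refit from this view.

```bash
cat >> h.py <<'E'
def projw(f,P):
    z=np.load(f);m=camera_model('wrist');M=np.array(m['mount']);X=((np.asarray(P)-z['t'])@z['R']-M[:3,3])@M[:3,:3]
    return np.c_[m['fx']*X[:,0]/X[:,2]+m['cx'],m['fy']*X[:,1]/X[:,2]+m['cy']]
def fitw(f,L,uv,g,z0=0):
    r=least_squares(lambda p:(projw(f,w(p,L,z0))-uv).ravel(),g,x_scale=[.01,.01,.1])
    print(np.round(r.x[:2],4),round(np.degrees(r.x[2]),2),'res',np.round(r.fun.reshape(-1,2),1).tolist());return r.x
E
python3 - <<'E'
from h import *
P,B,G=np.load('pose.npy')
A=un([(246,57),(537,58),(520,288),(264,288),(225,106),(231,185)],(0,0),1.5)
P2=fitw('w1.npz',[(-25,87,12),(-25,-85,12),(-165,-85,12),(-165,87,12),(-55,87,58),(-95,87,58)],A,P)
B2=fitw('w1.npz',[(35,30,22),(35,-30,22),(-35,-30,22),(-35,30,22)],un([(350,153),(453,157),(445,276),(348,272)],(0,0),1.5),B,.012)
print(inP(B2,P2),np.degrees(B2[2]-P2[2]), 'tcp',inP(read_state()['eef_pos'],P2))
np.save('pose2.npy',[P2,B2,G])
tgt(w(P2,(-172,-4,38))[0],np.degrees(P2[2])-90)
E
```

```text
[0.5575 0.0275] 85.21 res [[-0.4, 0.6], [1.0, 0.1], [-0.8, -0.8], [-0.3, -1.0], [-0.3, 0.1], [0.7, 0.6]]
[ 0.5512 -0.0871] 83.15 res [[-0.3, 0.5], [0.4, 0.5], [-0.1, -0.8], [0.0, -0.4]]
[-114.75039643   -3.33806802] -2.0611977703780644 tcp [-163.9161861     4.00934167]
travel [ -7.9   8.8 106. ] yaw -0.17
```

```bash
python3 -m crank '{"travel":[[-8,8,20],[-8,8,60],[-8,8,90],[-8,8,106],[-8,8,106],[-2,8,106],[4,8,106],[10,8,106]],"yaw":[0,0,0,0,0,0,0,0],"claw":[187,187,187,187,187,187,187,187]}'
python3 - <<'E'
from h import *
P,B,G=np.load('pose2.npy')
print(inP(read_state()['eef_pos'],P)); tgt(w(P,(-80,-3,38))[0],np.degrees(P[2])-90)
E
```

```text
time_s: 2.55
eef_pos: [0.5493, -0.1263, 0.0399]
eef_rot: [[0.086, 0.996, -0.004], [0.996, -0.086, -0.003], [-0.003, -0.003, -1.0]]
ft_force: [-0.2, -0.7, 0.6]
finger_gap: 0.0249
[-153.93121066   -4.69893385]
travel [73.9 -1.9  1.6] yaw -0.14
```

```bash
python3 -m crank '{"travel":[[10,-2,1],[20,-2,1],[30,-2,1],[40,-2,1],[50,-2,1],[60,-2,1],[68,-2,1],[74,-2,1]],"yaw":[0,0,0,0,0,0,0,0],"claw":[187,187,187,187,187,187,187,187]}'
python3 - <<'E'
from h import *
P,B,G=np.load('pose2.npy')
print(inP(read_state()['eef_pos'],P)); tgt(w(P,(0,-1,48))[0],np.degrees(P[2])-90)
im=get_image('top')
cv2.imwrite('pics/t2.png',cv2.resize(im[130:250,120:300,::-1],None,fx=4,fy=4))
E
```

```text
time_s: 3.35
eef_pos: [0.5536, -0.0516, 0.0386]
eef_rot: [[0.086, 0.996, -0.004], [0.996, -0.086, -0.003], [-0.003, -0.004, -1.0]]
ft_force: [-0.1, -0.5, 1.4]
finger_gap: 0.0249
[-79.14259479  -2.78602284]
travel [79.1 -2.  -9.7] yaw -0.12
```

View pics/t2.png

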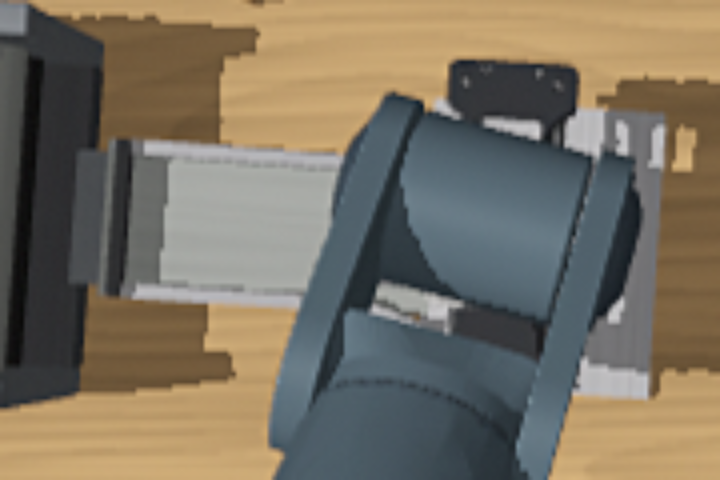

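The arm hides the block in the top view, so the wrist camera will be used for checks. Pushing on, following the slope.

```bash
python3 -m crank '{"travel":[[10,0,0],[20,0,0],[30,0,-1],[40,0,-1],[50,-1,-2],[60,-1,-4],[70,-2,-5],[79,-2,-6]],"yaw":[0,0,0,0,0,0,0,0],"claw":[187,187,187,187,187,187,187,187]}'
python3 - <<'E'
from h import *
P,B,G=np.load('pose2.npy')
print(inP(read_state()['eef_pos'],P)); tgt(w(P,(66,0,52))[0],np.degrees(P[2])-90)
s=read_state();np.savez('w2.npz',R=s['eef_rot'],t=s['eef_pos']);im=get_image('wrist')
cv2.imwrite('pics/w2.png',im[:,:,::-1])
E
```

```text
time_s: 4.2
eef_pos: [0.5584, 0.0287, 0.0446]
eef_rot: [[0.085, 0.996, -0.004], [0.996, -0.085, -0.002], [-0.003, -0.003, -1.0]]
ft_force: [-0.1, -1.9, 1.7]
finger_gap: 0.0252
[ 1.26457198 -0.88064815]
travel [64.7 -1.  -7.6] yaw -0.09
```

View pics/w2.png

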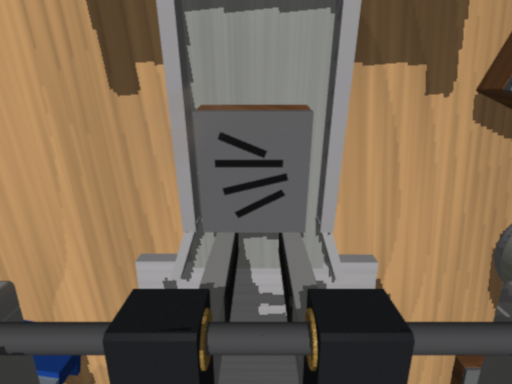

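The block sits square between the guides. It spans (195,108) to (310,232), with the fingers touching its rear. I push on, slowing near the stop.

```bash
python3 -m crank '{"travel":[[10,0,-1],[20,0,-2],[30,0,-4],[38,0,-5],[45,-1,-5],[51,-1,-6],[55,-1,-7],[58,-1,-7]],"yaw":[0,0,0,0,0,0,0,0],"claw":[187,187,187,187,187,187,187,187]}'
python3 - <<'E'
from h import *
P,B,G=np.load('pose2.npy')
print(inP(read_state()['eef_pos'],P)); tgt(w(P,(66,0,52))[0],np.degrees(P[2])-90)
E
python3 -m crank '{"travel":[[1,0,0],[2,0,0],[3,0,0],[4,0,0],[5,0,0],[6,0,0],[7,0,-1],[8,0,-1]],"yaw":[0,0,0,0,0,0,0,0],"claw":[187,187,187,187,187,187,187,187]}'
```

```text
time_s: 5.05
eef_pos: [0.5624, 0.088, 0.0516]
eef_rot: [[0.084, 0.996, -0.004], [0.996, -0.084, -0.002], [-0.002, -0.003, -1.0]]
ft_force: [-0.0, -1.5, 1.7]
finger_gap: 0.0249
[60.64234381  0.10606056]
travel [ 5.4  0.1 -0.4] yaw -0.04
time_s: 5.85
eef_pos: [0.5627, 0.0946, 0.0522]
eef_rot: [[0.083, 0.997, -0.005], [0.996, -0.083, -0.005], [-0.005, -0.004, -1.0]]
ft_force: [0.2, -10.2, -2.4]
finger_gap: 0.0252
```

Force rose to 10 N at press x≈67, as predicted for stop contact. Back off and check.

```bash
python3 -m crank '{"travel":[[-2,0,0],[-6,0,0],[-15,0,-2],[-35,0,-10],[-60,0,-40],[-60,0,-80],[-60,0,-110],[-60,0,-110]],"yaw":[0,0,0,0,0,0,0,0],"claw":[187,187,187,187,100,0,0,0]}'
python3 - <<'E'
from h import *
s=read_state();np.savez('w3.npz',R=s['eef_rot'],t=s['eef_pos']);im=get_image('wrist')
cv2.imwrite('pics/w3.png',cv2.resize(im[:,:,::-1],(768,576)))
P,B,G=np.load('pose2.npy');print(inP(s['eef_pos'],P))
tgt(np.r_[G[:2],.22],np.degrees(G[2])-180)
E
```

```text
time_s: 6.65
eef_pos: [0.5614, 0.0345, 0.1681]
eef_rot: [[0.084, 0.996, 0.005], [0.996, -0.084, -0.006], [-0.005, 0.006, -1.0]]
ft_force: [0.3, 0.1, 0.4]
finger_gap: 0.0539
[ 7.23973219 -3.37681577]
travel [-339.4    9.7  -53.1] yaw 64.31
```

View pics/w3.png

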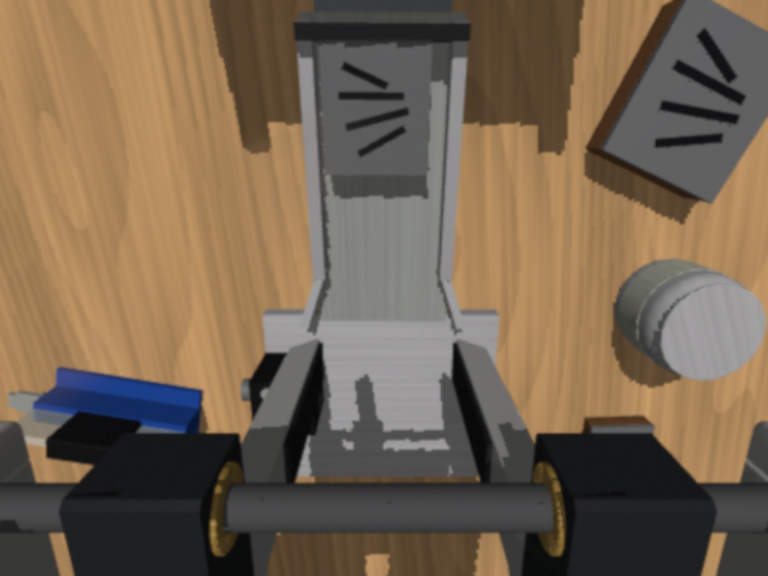

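Block is flush against the stop, front edge at row ~42 under the stop plate, square. On to the guard, first a close look.

Run:
```python
from h import *
P,B,G=np.load('pose2.npy')
tgt(w(G,(0,60,200))[0],np.degrees(G[2])-180)
```

```text
travel [-365.3  -44.4  -33. ] yaw 64.31
```

```bash
for i in 1; do python3 -m crank '{"travel":[[0,0,-33],[-365,-44,-33],[-365,-44,-33],[-365,-44,-33],[-365,-44,-33],[-365,-44,-33],[-365,-44,-33],[-365,-44,-33]],"yaw":[0,64.3,64.3,64.3,64.3,64.3,64.3,64.3],"claw":[0,0,0,0,0,0,0,0]}'; done
python3 - <<'E'
from h import *
P,B,G=np.load('pose2.npy')
tgt(w(G,(0,60,200))[0],np.degrees(G[2])-180)
E
```

```text
time_s: 7.5
eef_pos: [0.4873, -0.309, 0.1979]
eef_rot: [[0.909, 0.417, -0.001], [0.417, -0.909, -0.003], [-0.002, 0.002, -1.0]]
ft_force: [0.8, 0.2, 0.8]
finger_gap: 0.094
travel [-9.  13.9 -2. ] yaw 3.8
```

```bash
python3 -m crank '{"travel":[[-9,14,0],[-9,14,0],[-9,14,0],[-9,14,0],[-9,14,0],[-9,14,0],[-9,14,0],[-9,14,0]],"yaw":[3.8,3.8,3.8,3.8,3.8,3.8,3.8,3.8],"claw":[0,0,0,0,0,0,0,0]}'
python3 - <<'E'
from h import *
s=read_state();np.savez('w4.npz',R=s['eef_rot'],t=s['eef_pos']);im=get_image('wrist')
cv2.imwrite('pics/w4.png',cv2.resize(im[:,:,::-1],(768,576)))
P,B,G=np.load('pose2.npy')
L=[(22,-55,5),(-22,-55,5),(-22,55,5),(22,55,5),(0,79,20),(8,-23,66),(-8,-23,66),(8,23,66),(-8,23,66)]
print(((projw('w4.npz',w(G,L))+.5)*1.5-.5).round().tolist())
E
```

```text
time_s: 8.3
eef_pos: [0.4851, -0.3252, 0.1981]
eef_rot: [[0.934, 0.357, -0.001], [0.357, -0.934, -0.003], [-0.002, 0.002, -1.0]]
ft_force: [0.6, -0.1, -0.9]
finger_gap: 0.0943
[[356.0, 103.0], [418.0, 103.0], [415.0, 254.0], [359.0, 254.0], [387.0, 289.0], [374.0, 150.0], [400.0, 150.0], [375.0, 226.0], [400.0, 226.0]]
```

View pics/w4.png

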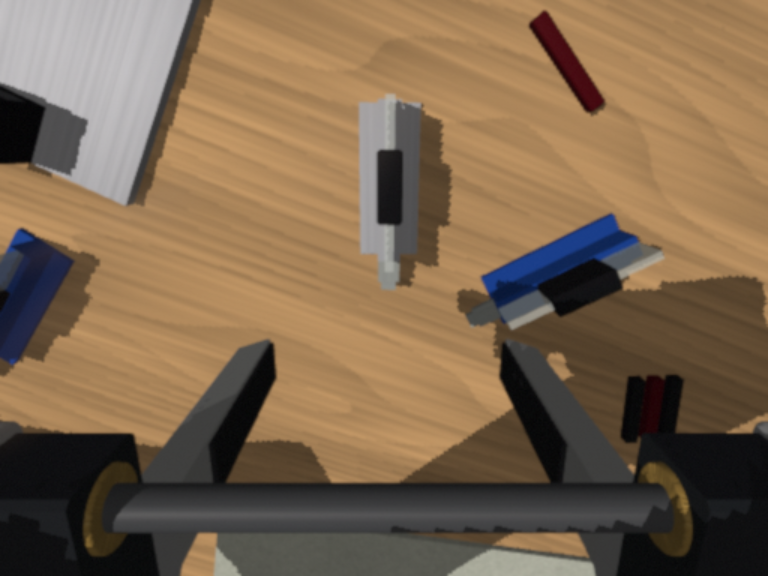

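The grey guard stands at (360,102)–(418,254) with its tip at (389,290), about 2 px off the prediction. Blue decoy is clear at right. Refit and grasp.

Run:
```python
from h import *
P,B,G=np.load('pose2.npy')
L=[(22,-55,5),(-22,-55,5),(22,55,5),(0,79,20),(8,-23,66),(-8,-23,66),(8,23,66),(-8,23,66)]
G2=fitw('w4.npz',L,un([(360,103),(420,103),(361,253),(389,290),(377.5,150),(402.5,150),(377.5,224),(402,224)],(0,0),1.5),G)
np.save('pose3.npy',[P,B,G2]);tgt(w(G2,(0,0,46))[0],np.degrees(G2[2])-180)
```

```text
[ 0.5419 -0.3055] 110.68 res [[-0.8, -0.5], [0.4, -0.3], [-0.2, 0.3], [-0.1, -0.9], [-0.3, -0.2], [0.6, -0.1], [-0.2, 0.8], [0.3, 0.8]]
travel [ 60.4   1.4 152. ] yaw 0.22
```

```bash
python3 -m crank '{"travel":[[40,1.4,0],[60,1.4,20],[60,1.4,60],[60,1.4,100],[60,1.4,130],[60,1.4,145],[60,1.4,152],[60,1.4,152]],"yaw":[0.2,0.2,0.2,0.2,0.2,0.2,0.2,0.2],"claw":[110,110,110,110,110,110,110,110]}' 30;  python3 -m crank '{"travel":[[0,0,0],[0,0,0],[0,0,0],[0,0,0],[0,0,0],[0,0,0],[0,0,0],[0,0,0]],"yaw":[0,0,0,0,0,0,0,0],"claw":[255,255,255,255,255,255,255,255]}' 30
python3 - <<'E'
from h import *
P,B,G=np.load('pose3.npy')
print('target above',end=' ');tgt(w(P,(-75,-60,110))[0],np.degrees(P[2])-180)
E
```

```text
time_s: 9.15
eef_pos: [0.5416, -0.3058, 0.0461]
eef_rot: [[0.935, 0.353, -0.001], [0.353, -0.935, -0.003], [-0.002, 0.002, -1.0]]
ft_force: [0.5, -0.0, 0.9]
finger_gap: 0.0531
time_s: 9.95
eef_pos: [0.5418, -0.3059, 0.0465]
eef_rot: [[0.936, 0.353, -0.001], [0.353, -0.936, -0.003], [-0.002, 0.002, -1.0]]
ft_force: [-1.2, 0.8, 3.0]
finger_gap: 0.0159
target above travel [ 154.2 -212.7  -64.3] yaw 25.48
```

```bash
python3 -m crank '{"travel":[[0,0,-10],[0,0,-30],[0,0,-65],[40,-50,-65],[80,-100,-65],[120,-150,-65],[140,-190,-65],[154,-212,-65]],"yaw":[0,0,0,6,12,18,24,25.5],"claw":[255,255,255,255,255,255,255,255]}'; python3 -m crank '{"travel":[[0,0,0],[0,0,0],[0,0,0],[0,0,0],[0,0,0],[0,0,0],[0,0,0],[0,0,0]],"yaw":[0,0,0,0,0,0,0,0],"claw":[255,255,255,255,255,255,255,255]}';python3 - <<'E'
from h import *
P,B,G=np.load('pose3.npy')
print('lift to',end=' ');tgt(w(P,(-75,-60,110))[0],np.degrees(P[2])-180)
tgt(w(P,(-75,-40,62))[0],np.degrees(P[2])-180)
E
```

```text
time_s: 10.75
eef_pos: [0.6085, -0.0632, 0.1108]
eef_rot: [[0.996, -0.086, -0.001], [-0.086, -0.996, -0.003], [-0.0, 0.003, -1.0]]
ft_force: [0.1, 0.2, -1.1]
finger_gap: 0.0154
time_s: 11.55
eef_pos: [0.6085, -0.0634, 0.1108]
eef_rot: [[0.996, -0.087, -0.001], [-0.087, -0.996, -0.003], [-0.0, 0.003, -1.0]]
ft_force: [0.0, 0.1, -2.0]
finger_gap: 0.0154
lift to travel [  1.5 -11.4   0.8] yaw -0.19
travel [-18.4 -11.5  48.8] yaw -0.19
```

```bash
python3 -m crank '{"travel":[[-5,-6,0],[-10,-11,5],[-18,-11.5,15],[-18,-11.5,30],[-18,-11.5,40],[-18,-11.5,46],[-18,-11.5,48],[-18,-11.5,48]],"yaw":[-0.2,-0.2,-0.2,-0.2,-0.2,-0.2,-0.2,-0.2],"claw":[255,255,255,255,255,255,255,255]}';python3 - <<'E'
from h import *
P,B,G=np.load('pose3.npy')
tgt(w(P,(-75,-40,58.5))[0],np.degrees(P[2])-180)
s=read_state();np.savez('w5.npz',R=s['eef_rot'],t=s['eef_pos']);im=get_image('wrist')
cv2.imwrite('pics/w5.png',cv2.resize(im[60:330,110:400,::-1],None,fx=2.5,fy=2.2*2.5/2.5))
uv=projw('w5.npz',w(P,[(-75,45,32),(-85,45,32),(-65,45,32),(-55,45,58),(-95,45,58)]));print(uv.round(1).tolist())
G=np.r_[s['eef_pos'][:2],P[2]];print(projw('w5.npz',w(G,[(0,79,20),(8,55,20)],s['eef_pos'][2]-.0465)).round(1).tolist())
E
```

```text
time_s: 12.35
eef_pos: [0.5915, -0.0507, 0.0624]
eef_rot: [[0.997, -0.084, -0.001], [-0.084, -0.997, -0.003], [-0.001, 0.003, -1.0]]
ft_force: [0.3, -0.5, -2.1]
finger_gap: 0.0158
travel [-0.5 -0.1  3.9] yaw 0.0
[[257.9, 332.7], [271.1, 332.7], [244.6, 332.8], [228.5, 360.3], [287.5, 360.1]]
[[258.0, 329.3], [246.8, 301.5]]
```

View pics/w5.png

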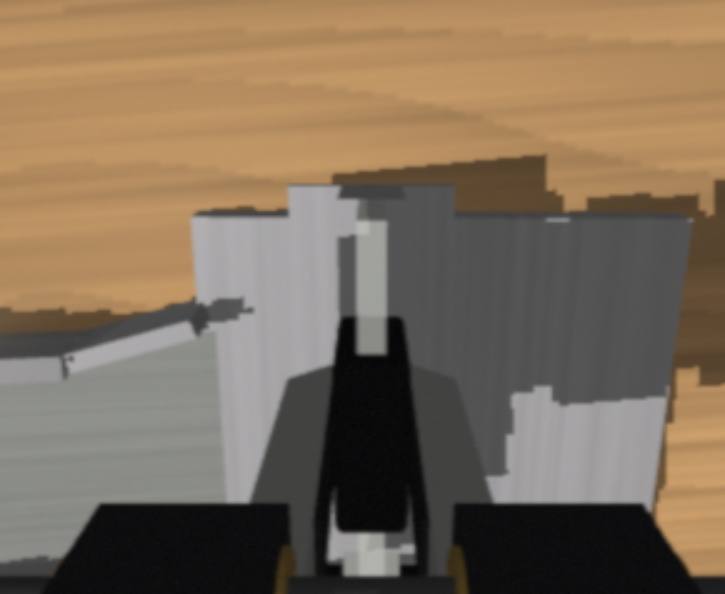

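The view shows the guard in the jaws, with the flange end at (289–455,185), above the apron's far edge at (195,213)–(691,219). The slot is hidden behind the gripper, so I check x-alignment from these edges.

Run:
```python
from h import *
P,B,_=np.load('pose3.npy');s=np.load('w5.npz');G=np.r_[s['t'][:2],P[2]]
o=lambda uv:np.c_[(uv[:,0]-110+.5)*2.5-.5,(uv[:,1]-60+.5)*2.2-.5].round(1).tolist()
print('apron',o(projw('w5.npz',w(P,[(-25,-85,12),(-165,-85,12)]))))
print('flange',o(projw('w5.npz',w(G,[(22,-55,5),(-22,-55,5),(22,-55,0)],s['t'][2]-.0465))))
im=get_image('scene');cv2.imwrite('pics/s5.png',cv2.resize(im[150:250,200:330,::-1],None,fx=6,fy=6,interpolation=cv2.INTER_CUBIC))
print(((proj('scene',w(G,[(0,79,20),(0,-55,5)],s['t'][2]-.0465))-[200,150]+.5)*6-.5).round().tolist(),((proj('scene',w(P,[(-75,45,32),(-95,45,58),(-165,-85,12),(-25,-85,12)]))-[200,150]+.5)*6-.5).round().tolist())
```

```text
apron [[190.9, 216.2], [692.1, 216.0]]
flange [[287.4, 187.0], [453.8, 187.0], [289.2, 184.7]]
[[338.0, 222.0], [517.0, 378.0]] [[330.0, 223.0], [296.0, 188.0], [337.0, 453.0], [585.0, 347.0]]
```

View pics/s5.png

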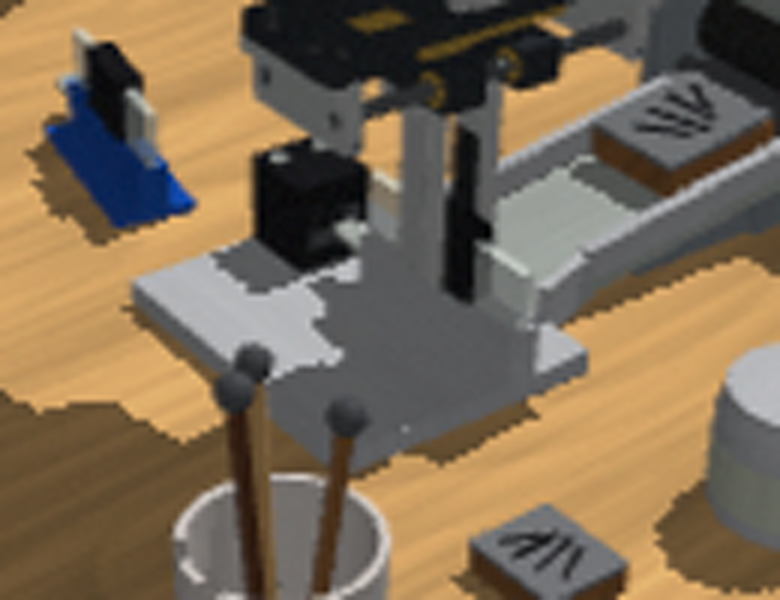

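Block still at the top of the ramp, and guard and press edges agree with prediction within about 1 mm. The tip sits just outside the slot. Lower onto the apron.

```bash
python3 -m crank '{"travel":[[0,0,1],[0,0,2],[0,0,2.5],[0,0,3],[0,0,3.5],[0,0,4],[0,0,4.2],[0,0,4.2]],"yaw":[0,0,0,0,0,0,0,0],"claw":[255,255,255,255,255,255,255,255]}';python3 - <<'E'
from h import *
P,B,G=np.load('pose3.npy')
tgt(w(P,(-75,-10,58.5))[0],np.degrees(P[2])-180)
E
```

```text
time_s: 13.25
eef_pos: [0.592, -0.0508, 0.059]
eef_rot: [[0.997, -0.083, 0.0], [-0.083, -0.997, -0.003], [0.0, 0.003, -1.0]]
ft_force: [0.3, -0.4, -2.2]
finger_gap: 0.0162
travel [-30.9  -0.2   0.5] yaw 0.01
```

```bash
python3 -m crank '{"travel":[[0,0,0.5],[0,0,0.7],[0,0,0.9],[0,0,1.1],[0,0,1.3],[0,0,1.5],[0,0,1.5],[0,0,1.5]],"yaw":[0,0,0,0,0,0,0,0],"claw":[255,255,255,255,255,255,255,255]}'
```

```text
time_s: 14.05
eef_pos: [0.5922, -0.0509, 0.0585]
eef_rot: [[0.997, -0.083, 0.0], [-0.083, -0.997, -0.003], [0.0, 0.003, -1.0]]
ft_force: [-3.6, -0.0, 7.1]
finger_gap: 0.0162
```

Contact at the predicted height. Slide in with slightly less downward load.

```bash
python3 -m crank '{"travel":[[-2,0,0],[-5,0,0],[-8,0,0],[-11,0,0],[-14,0,0],[-17,0,0],[-20,0,0],[-22,0,0]],"yaw":[0,0,0,0,0,0,0,0],"claw":[255,255,255,255,255,255,255,255]}';python3 - <<'E'
from h import *
P,B,G=np.load('pose3.npy')
print(inP(read_state()['eef_pos'],P));tgt(w(P,(-75,-10,58.5))[0],np.degrees(P[2])-180)
E
```

```text
time_s: 14.85
eef_pos: [0.5701, -0.049, 0.0586]
eef_rot: [[0.997, -0.083, 0.0], [-0.083, -0.997, -0.003], [0.001, 0.003, -1.0]]
ft_force: [1.6, -0.4, 1.0]
finger_gap: 0.0161
[-75.21211578 -19.01563148]
travel [-9.  -0.2  0.1] yaw 0.01
```

Tongue is inside with no resistance. Continue to the switch's face.

```bash
python3 -m crank '{"travel":[[-2,0,0],[-4,0,0],[-6,0,0],[-7,0,0],[-8,0,0],[-9,0,0],[-10,0,0],[-11,0,0]],"yaw":[0,0,0,0,0,0,0,0],"claw":[255,255,255,255,255,255,255,255]}';python3 - <<'E'
from h import *
P,B,G=np.load('pose3.npy')
print(inP(read_state()['eef_pos'],P))
E
```

```text
time_s: 15.65
eef_pos: [0.5602, -0.0482, 0.0588]
eef_rot: [[0.996, -0.084, 0.004], [-0.084, -0.996, -0.004], [0.004, 0.003, -1.0]]
ft_force: [6.4, 0.5, -1.6]
finger_gap: 0.0155
[-75.27003626  -9.08003476]
```

```bash
python3 -m crank '{"travel":[[-0.5,0,0],[-1,0,0],[-1.5,0,0],[-2,0,0],[-2,0,0],[-2,0,0],[-2,0,0],[-2,0,0]],"yaw":[0,0,0,0,0,0,0,0],"claw":[255,255,255,255,255,255,255,255]}';python3 - <<'E'
from h import *
P,B,G=np.load('pose3.npy')
print(inP(read_state()['eef_pos'],P))
E
```

```text
time_s: 16.45
eef_pos: [0.5601, -0.0483, 0.0592]
eef_rot: [[0.996, -0.084, 0.009], [-0.084, -0.996, -0.004], [0.009, 0.004, -1.0]]
ft_force: [8.4, 0.3, -4.4]
finger_gap: 0.0159
[-75.30257238  -8.96842625]
```

Firm stop against the face. Press down lightly, release, rise and check.

```bash
python3 -m crank '{"travel":[[0,0,0.5],[0,0,0.8],[0,0,0.8],[0,0,0.8],[0,0,0.8],[0,0,0.8],[0,0,0.8],[0,0,0.8]],"yaw":[0,0,0,0,0,0,0,0],"claw":[255,255,255,200,130,110,110,110]}'; python3 -m crank '{"travel":[[0,0,0],[0,0,-5],[0,0,-15],[0,0,-40],[0,0,-80],[0,0,-110],[0,0,-110],[0,0,-110]],"yaw":[0,0,0,0,0,0,0,0],"claw":[110,110,110,110,110,110,110,110]}';  python3 -m crank '{"travel":[[40,0,-50],[80,0,-50],[100,0,-50],[100,0,-50],[100,0,-50],[100,0,-50],[100,0,-50],[100,0,-50]],"yaw":[0,0,0,0,0,0,0,0],"claw":[110,110,110,110,110,110,110,110]}';python3 - <<'E'
from h import *
s=read_state();np.savez('w6.npz',R=s['eef_rot'],t=s['eef_pos']);im=get_image('wrist');im2=get_image('scene');im3=get_image('top')
f=lambda i,a,b,c,d:cv2.resize(i[a:b,c:d,::-1],(400,300),interpolation=cv2.INTER_CUBIC)
cv2.imwrite('pics/e.png',np.vstack([np.hstack([f(im3,140,240,130,290),f(im2,150,250,200,330)]),np.hstack([f(im,0,384,0,512),f(im2,100,300,100,400)])]))
E
```

```text
time_s: 17.25
eef_pos: [0.5598, -0.0482, 0.0581]
eef_rot: [[0.996, -0.084, 0.008], [-0.084, -0.996, -0.004], [0.009, 0.004, -1.0]]
ft_force: [0.6, -0.5, 0.0]
finger_gap: 0.0486
time_s: 18.05
eef_pos: [0.5593, -0.0479, 0.1693]
eef_rot: [[0.996, -0.084, 0.01], [-0.084, -0.996, -0.005], [0.011, 0.004, -1.0]]
ft_force: [-0.7, 0.6, -1.2]
finger_gap: 0.0534
time_s: 18.85
eef_pos: [0.6577, -0.0559, 0.2203]
eef_rot: [[0.996, -0.084, 0.01], [-0.084, -0.996, -0.005], [0.01, 0.004, -1.0]]
ft_force: [0.7, 0.3, -0.7]
finger_gap: 0.0535
```

View pics/e.png

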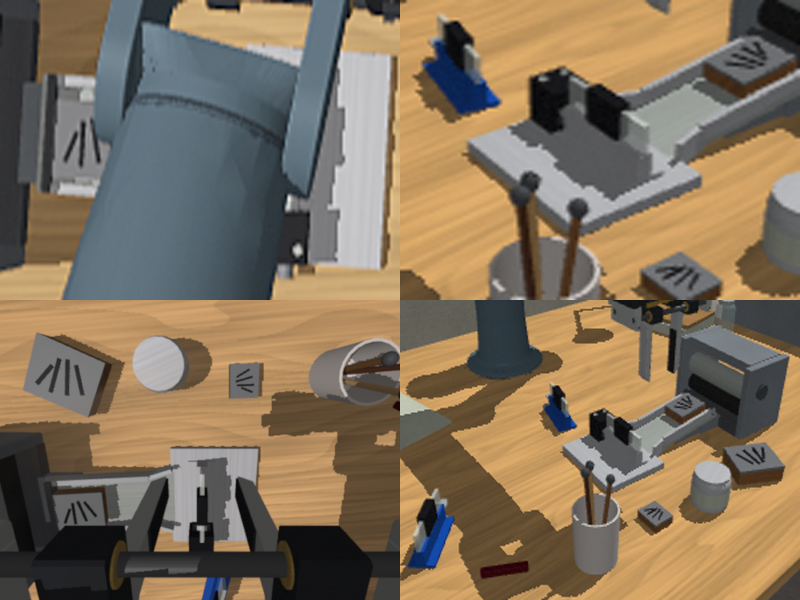

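The panels show the block at the stop, the guard standing on the apron meeting the switch face, and the bystanders and decoys undisturbed. My 12 pictures are used up. The contact stopped about 1 mm short of the calculated home, so I'll confirm with a gentle low push on the guard's far end at tongue height. The gripper will be turned to clear the mug.

```bash
python3 - <<'E'
from h import *
P,B,G=np.load('pose3.npy')
tgt(w(P,(-75,-92,200))[0],np.degrees(P[2])-90)
print(w(P,(-75,-92,34)))
m=camera_model('top');R=np.array(m['R']);t=np.array(m['t']);c=-R.T@t
for u,v,z in [(337,103,.09),(357,96,.17),(230,98,.06)]:
    d=R.T@np.array([(u-m['cx'])/m['fx'],(v-m['cy'])/m['fy'],1]);print(c+d*(z-c[2])/d[2])
E
python3 -m crank '{"travel":[[0,0,0],[0,0,0],[0,0,0],[0,0,0],[0,0,0],[0,0,0],[0,0,0],[0,0,0]],"yaw":[-8,-16,-24,-32,-40,-48,-56,-64],"claw":[255,255,255,255,255,255,255,255]}'
python3 - <<'E'
from h import *
P,B,G=np.load('pose3.npy')
tgt(w(P,(-75,-92,200))[0],np.degrees(P[2])-90)
E
```

```text
travel [-15.6   0.1  20.4] yaw -90.04
[[ 0.64286539 -0.05490198  0.034     ]]
[ 0.74015004 -0.25791187  0.09      ]
[ 0.73590707 -0.2864903   0.17      ]
[ 0.76500779 -0.01526329  0.06      ]
time_s: 19.8
eef_pos: [0.6582, -0.056, 0.2207]
eef_rot: [[0.508, 0.862, 0.011], [0.862, -0.508, -0.005], [0.001, 0.012, -1.0]]
ft_force: [0.4, -0.0, -0.5]
finger_gap: 0.0005
travel [ -6.8 -14.   20.6] yaw -25.71
```

```bash
python3 -m crank '{"travel":[[-7,-14,20],[-7,-14,20],[-7,-14,20],[-7,-14,50],[-7,-14,90],[-7,-14,120],[-7,-14,120],[-7,-14,120]],"yaw":[-8,-16,-24,-25.7,-25.7,-25.7,-25.7,-25.7],"claw":[255,255,255,255,255,255,255,255]}'
python3 - <<'E'
from h import *
P,B,G=np.load('pose3.npy');print(inP(read_state()['eef_pos'],P))
tgt(w(P,(-75,-92,38))[0],np.degrees(P[2])-90)
tgt(w(P,(-75,-79,38))[0],np.degrees(P[2])-90)
E
```

```text
time_s: 20.6
eef_pos: [0.6439, -0.0556, 0.101]
eef_rot: [[0.084, 0.996, 0.011], [0.996, -0.084, -0.005], [-0.004, 0.011, -1.0]]
ft_force: [0.4, 0.0, 0.3]
finger_gap: 0.0003
[-75.55787871 -93.11317082]
travel [ 0.8 -1.8 63. ] yaw -0.01
travel [  0.8 -14.8  62.9] yaw -0.01
```

```bash
python3 -m crank '{"travel":[[1,0,20],[1,0,45],[1,0,60],[1,0,64],[1,-3,64],[1,-6,64],[1,-9,64],[1,-11,64]],"yaw":[0,0,0,0,0,0,0,0],"claw":[255,255,255,255,255,255,255,255]}'
python3 - <<'E'
from h import *
P,B,G=np.load('pose3.npy');print(inP(read_state()['eef_pos'],P))
E
python3 -m crank '{"travel":[[0,-1,0],[0,-2,0],[0,-3,0],[0,-4,0],[0,-5,0],[0,-6,0],[0,-7,0],[0,-7,0]],"yaw":[0,0,0,0,0,0,0,0],"claw":[255,255,255,255,255,255,255,255]}'
python3 - <<'E'
from h import *
P,B,G=np.load('pose3.npy');print(inP(read_state()['eef_pos'],P))
E
```

```text
time_s: 21.4
eef_pos: [0.634, -0.0541, 0.0379]
eef_rot: [[0.084, 0.996, 0.012], [0.996, -0.084, -0.005], [-0.004, 0.012, -1.0]]
ft_force: [0.7, 0.4, -0.7]
finger_gap: 0.0002
[-74.90719067 -83.04675716]
time_s: 22.2
eef_pos: [0.6289, -0.0539, 0.0389]
eef_rot: [[0.084, 0.996, 0.017], [0.996, -0.084, -0.006], [-0.005, 0.017, -1.0]]
ft_force: [5.0, 0.2, -1.0]
finger_gap: 0.0
[-75.17020998 -77.9991995 ]
```

```bash
python3 -m crank '{"travel":[[0,-1,0],[0,-2,0],[0,-3,0],[0,-4,0],[0,-4,0],[0,-4,0],[0,-4,0],[0,-4,0]],"yaw":[0,0,0,0,0,0,0,0],"claw":[255,255,255,255,255,255,255,255]}'
python3 - <<'E'
from h import *
P,B,G=np.load('pose3.npy');print(inP(read_state()['eef_pos'],P))
E
```

```text
time_s: 23.0
eef_pos: [0.6287, -0.0544, 0.0412]
eef_rot: [[0.084, 0.996, 0.026], [0.996, -0.084, -0.008], [-0.006, 0.027, -1.0]]
ft_force: [10.1, -0.2, 0.4]
finger_gap: 0.0008
[-75.72946583 -77.86866883]
```

A 10 N push at tongue height moved it no further, so it is fully home. Retreat clear and hand in.

```bash
python3 -m crank '{"travel":[[0,4,0],[0,10,0],[0,18,0],[0,22,-30],[0,22,-70],[0,22,-110],[0,22,-140],[0,22,-140]],"yaw":[0,0,0,0,0,0,0,0],"claw":[255,255,255,255,255,255,255,255]}'
python3 - <<'E'
from h import *
s=read_state();print(s['eef_pos'],s['ft_force']);print(job_done())
E
```

```text
time_s: 23.8
eef_pos: [0.6498, -0.0557, 0.1873]
eef_rot: [[0.084, 0.996, 0.035], [0.996, -0.084, -0.01], [-0.008, 0.036, -0.999]]
ft_force: [0.2, 0.3, 0.2]
finger_gap: 0.0002
[ 0.64981602 -0.05574754  0.18726083] [0.19251177 0.33453217 0.16058092]
the job is handed in; nothing more can be done
None
```

I slid the block up the ramp with partly closed fingers until it met the stop. I then stood the guard on the apron, slid its tongue into the slot, released it and backed the arm clear. The job was handed in at 23.8 s, with the arm touching nothing.

- **Block:** the push force rose to about 10 N within 0.5 mm of where stop contact was calculated. The wrist picture then showed the block square and flush against the stop.
- **Guard:** it met a firm stop about 1 mm short of the calculated home, which is within the calibration error. I then pushed its far end at tongue height with 10 N and it moved no further. I took that as fully home; the tongue inside the slot could not be seen directly.
- **Bystanders and look-alikes:** the tin, mug, pastel and look-alikes appeared undisturbed in the last picture. That picture was taken before the confirming push; after it I had only force and position readings, because my 12 pictures were used up.

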